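# Clamp the valve and find the socket that fits its nut

### The arm

A 6-joint arm with a two-finger parallel gripper is mounted at the origin on the work surface. World frame = base frame: x ahead of the robot, y to its left, z up, the work surface at z = 0. Lengths are in m, angles in degrees, forces in N, time in s.
With the tool pointing down it reaches from about 0.3 to 0.825 m from the base axis. Payload 5.4 kg.
Tool frame: the origin (TCP) lies on the centre line of the jaws, within the pads' length; the fingertips stand 11 mm ahead of it and the grasp point (between the pads) lies 8 mm behind it; z points along the fingers, y is the line along which they close (so a half turn about z gives the same grasp; the last joint's range is limited). The gripper opens to 92 mm and grips with 3 to 60 N. Pads are 20 mm wide; open, the fingers measure 128 mm over their backs; the gripper's body (75 mm by 189 mm) begins 69 mm behind the grasp point.
Start: joints at [-76.667, 9.076, 91.501, -0, 79.423, -12.038], TCP at [0.246, -0.52, 0.226] pointing down, gripper open.
Joint ranges: [-166.64, 166.64], [-54.1, 131.32], [10.49, 154.53], [-73.88, 253.88], [9.74, 151.15], [-171.62, 171.62]. Speed limits (degrees/s): [147.25, 147.25, 180, 180, 180, 180].

### API

Orientations are given as [roll, pitch, yaw] about the fixed x, y, z axes, in that order (R = Rz(yaw) Ry(pitch) Rx(roll)).
In Python, from workcell import r, hand, optics, readout gives the robot as it stands. Calls block until the motion is done:
- r.reach(position, orientation): joint-space move of the TCP to a pose.
- r.move_l(position, orientation=None, feed=0.15, max_force=None): straight line of the TCP; orientation=None keeps the orientation; feed is the mean speed in m/s. With max_force (N) it stops when the force on the tool has changed by that much, and returns True; else False.
- r.move_j(angles): joint-space move.
- hand.grip(opening, grasp_force=None): finger opening in m; grasp_force is the grip in N (None keeps the last); returns when the fingers have stopped.
- r.dwell(seconds).
- r.ik(position, orientation): joint angles nearest the present ones, or None.
- optics.capture(name): name is "side" or "top" or "wrist"; returns (picture, depth): 480x640x3 uint8, red, green, blue; 480x640 float32, m along the optical axis (not along the pixel's ray), 0 where there is no reading.
- optics.camera_params(name): a dict with "mtx" (3x3 intrinsics, pixels), "view" (4x4, takes a point from world to camera coordinates). Camera axes: x right, y down, z forward; pixel columns grow to the right and rows downward; lengths in m; the calibration is good to about 2 mm. The wrist camera is an equidistant fisheye: a pixel r from the principal point sees the ray r / f radians off the axis. A picture is of the moment at which its call begins: read the wrist's pose just before it. camera_params takes no time and is no camera call; for the wrist camera it gives the pose at the moment of the call.
A pose or a line that the arm cannot do raises r.PlanningError and nothing moves.
- r.job_done(): hands the job in; it is judged then, once.
Trained networks look in the newest picture that a camera, given by its name, has taken for a name from the list of things; names that differ only in an ending like _2 or _b are one class to them, and where a whole thing is asked for, a point or a joint stands for the part that bears it (a point fixed in the world has none). Each returns a list of dicts, best first, with "p" (0 to 1); they miss things now and then, are a little off and sometimes report something else, mostly with a low value. They report only what shows in the picture. A call takes as long as a camera call.
- optics.spot_in(camera, target): "extent" ([left, top, right, bottom] as shares, 0 to 1, of the picture: columns of its width, rows of its height, round what is visible of it).
Readings, each from a call of its own:
- readout.current_clock(): time.
- readout.current_qpos(): joint angles.
- readout.current_joint_vel(): joint speeds.
- readout.current_effort(): joint torques, N m.
- readout.current_position(): TCP position.
- readout.current_tool_rot(): TCP orientation.
- readout.current_ft_force(): force on the tool from outside, world axes, zero at the start.
- readout.current_wrist_torque(): the same for the moment, N m.
- readout.current_finger_gap(): finger opening in m.
- readout.current_gripper_force(): force on a finger pad.
Only numpy, scipy, OpenCV 4.12 (cv2) and the standard library are available. Lean on these libraries where they do the work, as an engineer would, in place of code of your own. Each camera call takes 0.05 s, during which the arm holds its last target. There are 200 camera calls.

### The job

On the valve bench, swing the toggle clamp's red handle over centre so that the clamp holds down the valve in the fixture; only then find which of the three sockets is the right size for that valve's hex nut (the smallest one that goes over it) and seat it fully on the nut, its rim down on the flange. Leave the other two sockets standing upright on their board, and do not disturb the other valves, tools and parts. The program finishes while still holding the seated socket in the gripper.

Things in the scene. Friction and masses are not known exactly. Their poses are not given: they have to be found in the camera images.
- clamp (a joint): Toggle clamp, rad. 0 to 0.2: open, red handle leaning away from the valve, 26 degrees above level at 0. Grows as the handle swings up towards the valve. Slight pivot friction (0.02 N m); its own weight tends to keep it at whichever end is nearer from about 0.5. Near 0.95 its rubber foot rests on the flange: clamped, handle 80 degrees above level. Hard stop 1.02.
- nest (a point): Centre of the nest of the aluminium clamp fixture, on the upper face of its 90 x 90 x 40 mm block, 40 mm above the bench. x points from the valve towards the toggle clamp, z up. The fixture is fixed to the bench; its base reaches to 116 mm along +x.
- clamp_ball (a point): Centre of the red ball, 24 mm diameter, at the end of the clamp's red handle (an 18 mm diameter bar, over its outer half; a 12 mm steel rod nearer the hinge). Best pinched across the nest's y and led along its arc; a level push on it can jam. It turns with the clamp on a circle of 90 mm radius about clamp_hinge.
- clamp_hinge (a point): Point on the clamp's hinge axis, 65 mm from the nest centre along the nest's x and 60 mm above the bench. The axis is level, along the nest's y.
- socket_board: Flat plywood board, 260 (its x) x 100 (its y) x 10 mm, no rim, fixed to the bench, on which the three sockets stand in a row along its x, 80 mm apart. Origin at the centre of its underside on the bench. It may be to the left or the right of the fixture, the blue valve rack on the other side.
- grip_s (a point): Centre of the dark round grip (22 mm diameter, 44 mm long) on top of the yellow-banded loose socket, 74 mm tall in all, standing mouth down. Steel body 28 mm diameter, 30 mm tall; hex bore 19 mm across flats, 24 mm deep. Mouth rim 52 mm below this point; z up; two bore flats face this frame's +x and -x. The sockets swap places on the board.
- grip_m (a point): Centre of the dark round grip (22 mm diameter, 44 mm long) on top of the green-banded loose socket, 74 mm tall in all, standing mouth down. Steel body 34 mm diameter, 30 mm tall; hex bore 24 mm across flats, 24 mm deep. Mouth rim 52 mm below this point; z up; two bore flats face this frame's +x and -x. The sockets swap places on the board.
- grip_l (a point): Centre of the dark round grip (22 mm diameter, 44 mm long) on top of the red-banded loose socket, 74 mm tall in all, standing mouth down. Steel body 40 mm diameter, 30 mm tall; hex bore 29 mm across flats, 24 mm deep. Mouth rim 52 mm below this point; z up; two bore flats face this frame's +x and -x. The sockets swap places on the board.
- socket_s: The yellow-banded socket itself; origin at the centre of its mouth rim.
- socket_m: The green-banded socket itself; origin at the centre of its mouth rim.
- socket_l: The red-banded socket itself; origin at the centre of its mouth rim.
- nut_p (a point): Centre of the top of one valve's brass hex nut, 16 mm tall (plus a 4 mm stud), standing on a 70 mm grey round flange. z up; two nut flats face this frame's +x and -x. The three nuts differ in size, not told here: each is 2 mm less across flats than one socket's bore. One valve is in the clamp fixture (nut above the nest), two wait in the blue rack.
- nut_q (a point): Centre of the top of one valve's brass hex nut, 16 mm tall (plus a 4 mm stud), standing on a 70 mm grey round flange. z up; two nut flats face this frame's +x and -x. The three nuts differ in size, not told here: each is 2 mm less across flats than one socket's bore. One valve is in the clamp fixture (nut above the nest), two wait in the blue rack.
- nut_r (a point): Centre of the top of one valve's brass hex nut, 16 mm tall (plus a 4 mm stud), standing on a 70 mm grey round flange. z up; two nut flats face this frame's +x and -x. The three nuts differ in size, not told here: each is 2 mm less across flats than one socket's bore. One valve is in the clamp fixture (nut above the nest), two wait in the blue rack.
- sealant: Grey sealant bottle, 56 mm diameter, 160 mm tall, standing; origin at its foot. Bystander, not to be disturbed.
- spanner: Steel spanner, 190 mm long, lying. Bystander, not to be disturbed.
- screwdriver: Screwdriver, 200 mm long, lying. Bystander, not to be disturbed.
- fitting_a: Small brass pipe fitting, 28 mm wide, 36 mm tall, standing; origin at its foot. Bystander, not to be disturbed.
- fitting_b: Small brass pipe fitting, 28 mm wide, 36 mm tall, standing; origin at its foot. Bystander, not to be disturbed.

How it is judged (in metres and radians):
On the way, in this order (a step that is already met when the one before it is completed fails the run):
1. the clamp is swung over and holds the valve down (value of joint clamp above 0.85 rad), for 0.2 s.
2. the fitting socket, held in the fingers, is seated on the nut of the valve in the fixture (((horizontal distance between nut_p and nest below 0.008 m and horizontal distance between grip_m and nut_p below 0.005 m and z of grip_m in the frame of nut_p below 0.04 m and angle between grip_m's own z axis and vertical below 0.1 rad and contact force between the fingers and socket_m above 1 N) or (horizontal distance between nut_q and nest below 0.008 m and horizontal distance between grip_l and nut_q below 0.005 m and z of grip_l in the frame of nut_q below 0.04 m and angle between grip_l's own z axis and vertical below 0.1 rad and contact force between the fingers and socket_l above 1 N) or (horizontal distance between nut_r and nest below 0.008 m and horizontal distance between grip_s and nut_r below 0.005 m and z of grip_s in the frame of nut_r below 0.04 m and angle between grip_s's own z axis and vertical below 0.1 rad and contact force between the fingers and socket_s above 1 N))), for 0.2 s.
At the end, for the whole second after the job is handed in: Clamp joint above 0.85. The matching socket is on the nut in the fixture: within 5 mm of its axis, upright within 0.1 rad, rim within 4 mm of the flange, gripped (over 1 N). The other two sockets stand upright (0.12 rad) on the board, not touched by the fingers (value of joint clamp above 0.85 rad and (((horizontal distance between nut_p and nest below 0.008 m and horizontal distance between grip_m and nut_p below 0.005 m and z of grip_m in the frame of nut_p below 0.04 m and angle between grip_m's own z axis and vertical below 0.1 rad and contact force between the fingers and socket_m above 1 N) and (angle between grip_s's own z axis and vertical below 0.12 rad and z of grip_s in the frame of socket_board between 0.058 and 0.069 m and x of grip_s in the frame of socket_board between -0.13 and 0.13 m and y of grip_s in the frame of socket_board between -0.05 and 0.05 m and contact force between the fingers and socket_s below 0.3 N) and (angle between grip_l's own z axis and vertical below 0.12 rad and z of grip_l in the frame of socket_board between 0.058 and 0.069 m and x of grip_l in the frame of socket_board between -0.13 and 0.13 m and y of grip_l in the frame of socket_board between -0.05 and 0.05 m and contact force between the fingers and socket_l below 0.3 N)) or ((horizontal distance between nut_q and nest below 0.008 m and horizontal distance between grip_l and nut_q below 0.005 m and z of grip_l in the frame of nut_q below 0.04 m and angle between grip_l's own z axis and vertical below 0.1 rad and contact force between the fingers and socket_l above 1 N) and (angle between grip_s's own z axis and vertical below 0.12 rad and z of grip_s in the frame of socket_board between 0.058 and 0.069 m and x of grip_s in the frame of socket_board between -0.13 and 0.13 m and y of grip_s in the frame of socket_board between -0.05 and 0.05 m and contact force between the fingers and socket_s below 0.3 N) and (angle between grip_m's own z axis and vertical below 0.12 rad and z of grip_m in the frame of socket_board between 0.058 and 0.069 m and x of grip_m in the frame of socket_board between -0.13 and 0.13 m and y of grip_m in the frame of socket_board between -0.05 and 0.05 m and contact force between the fingers and socket_m below 0.3 N)) or ((horizontal distance between nut_r and nest below 0.008 m and horizontal distance between grip_s and nut_r below 0.005 m and z of grip_s in the frame of nut_r below 0.04 m and angle between grip_s's own z axis and vertical below 0.1 rad and contact force between the fingers and socket_s above 1 N) and (angle between grip_m's own z axis and vertical below 0.12 rad and z of grip_m in the frame of socket_board between 0.058 and 0.069 m and x of grip_m in the frame of socket_board between -0.13 and 0.13 m and y of grip_m in the frame of socket_board between -0.05 and 0.05 m and contact force between the fingers and socket_m below 0.3 N) and (angle between grip_l's own z axis and vertical below 0.12 rad and z of grip_l in the frame of socket_board between 0.058 and 0.069 m and x of grip_l in the frame of socket_board between -0.13 and 0.13 m and y of grip_l in the frame of socket_board between -0.05 and 0.05 m and contact force between the fingers and socket_l below 0.3 N)))); the arm keeps its last pose, push and grip.
It fails at once if a socket is brought over the valve in the fixture while the clamp is still open (value of joint clamp below 0.6 rad and horizontal distance between any of grip_s, grip_m, grip_l and nest below 0.03 m).
It fails at once if a valve is lifted or shoved more than 15 mm from its seat (distance of any of nut_p, nut_q, nut_r from where it was at the start of the episode above 0.015 m).
It fails at once if a bystander (sealant bottle, spanner, screwdriver, loose fittings) is moved more than 30 mm (distance of any of sealant, spanner, screwdriver, fitting_a, fitting_b from where it was at the start of the episode above 0.03 m).
It also fails if it takes over 72 s, if anything falls off the work surface, if the arm or the gripper's body presses on something with over 40 N, if the wrist force passes 120 N, or if a joint passes its speed limit or range.

## Working session

There is one attempt and no reset: what is moved stays moved. The work goes in short steps, each a Python script; the robot and the scene stay as the last script left them, time stands still between calls to the robot, and variables do not carry over. Pictures are saved under pics/ and viewed, at most 10 in all, crops included, and the job is handed in when it is done.

```bash
mkdir -p pics; ls; cat > h.py <<'E'
import numpy as np, cv2
from workcell import r, hand, optics, readout
def cloud(cam):
    P=optics.camera_params(cam); img,d=optics.capture(cam)
    K=np.array(P["mtx"]);V=np.array(P["view"])
    v,u=np.mgrid[:480,:640]
    x=(u-K[0,2])/K[0,0];y=(v-K[1,2])/K[1,1]
    if cam=="wrist":
        th=np.hypot(x,y);s=np.where(th>1e-6,np.tan(np.minimum(th,1.5))/np.maximum(th,1e-6),1);x=x*s;y=y*s
    pc=np.stack([x*d,y*d,d],-1)
    W=(pc-V[:3,3])@V[:3,:3]
    W[d<=0]=np.nan
    return img,d,W
def save(n,img,scale=1.25): cv2.imwrite("pics/"+n,cv2.resize(img[:,:,::-1],None,fx=scale,fy=scale))
E
python3 - <<'E'
from h import *
for c in ("top","side"):
    img,d,W=cloud(c); save(c+"0.png",img); np.savez(c+"0.npz",img=img,W=W)
    for t in ["clamp_ball","nut_p","grip_s","grip_m","grip_l","socket_board","clamp","sealant","spanner","screwdriver","fitting_a"]:
        for k in optics.spot_in(c,t)[:4]:
            e=np.array(k["extent"])*[640,480,640,480]
            if k["p"]<.3: continue
            u,v=int((e[0]+e[2])/2),int((e[1]+e[3])/2)
            print(c,t,round(k["p"],2),e.round(),W[v,u].round(3))
    print(optics.camera_params(c)["view"][:3])
print(readout.current_clock())
E
```

```text
pics
top clamp_ball 0.68 [329. 200. 348. 255.] [ 0.581 -0.012  0.086]
top clamp_ball 0.37 [451. 212. 470. 227.] [ 0.598 -0.29   0.071]
top nut_p 0.86 [178. 211. 212. 243.] [0.585 0.315 0.073]
top nut_p 0.78 [313. 250. 342. 282.] [0.494 0.014 0.07 ]
top nut_p 0.68 [180. 254. 210. 283.] [0.492 0.318 0.061]
top grip_s 0.67 [450. 211. 469. 229.] [ 0.598 -0.289  0.065]
top grip_s 0.65 [467. 284. 481. 288.] [ 0.448 -0.312  0.088]
top grip_s 0.63 [456. 242. 481. 257.] [ 0.53  -0.31   0.056]
top grip_m 0.67 [450. 211. 469. 229.] [ 0.598 -0.289  0.065]
top grip_m 0.65 [467. 284. 481. 288.] [ 0.448 -0.312  0.088]
top grip_m 0.63 [456. 242. 481. 257.] [ 0.53  -0.31   0.056]
top grip_l 0.67 [450. 211. 469. 229.] [ 0.598 -0.289  0.065]
top grip_l 0.65 [467. 284. 481. 288.] [ 0.448 -0.312  0.088]
top grip_l 0.63 [456. 242. 481. 257.] [ 0.53  -0.31   0.056]
top socket_board 0.69 [440. 194. 489. 307.] [ 0.528 -0.304  0.044]
top clamp 0.62 [326. 199. 348. 251.] [ 0.587 -0.009  0.094]
top sealant 0.91 [319. 142. 346. 171.] [0.736 0.001 0.115]
top sealant 0.68 [464. 282. 481. 289.] [ 0.448 -0.309  0.09
[... 1409 characters left out ...]
67. 197.] [ 0.443 -0.306  0.062]
side grip_l 0.66 [380. 148. 398. 183.] [ 0.605 -0.286  0.049]
side socket_board 0.97 [367. 157. 483. 221.] [ 0.514 -0.294  0.012]
side clamp 0.66 [310. 201. 357. 255.] [ 0.586 -0.013  0.09 ]
side sealant 0.96 [245. 174. 278. 238.] [0.733 0.022 0.1  ]
side spanner 0.78 [149. 265. 231. 339.] [0.751 0.231 0.009]
side screwdriver 0.69 [287. 150. 343. 200.] [ 0.752 -0.194  0.016]
side screwdriver 0.51 [412. 155. 431. 188.] [ 0.534 -0.309  0.047]
side fitting_a 0.62 [449. 240. 468. 256.] [ 0.376 -0.154  0.03 ]
[[-0.83402105 -0.5516441  -0.00988311  0.50184729]
 [-0.40668031  0.62676083 -0.66466683  0.28960558]
 [ 0.37285388 -0.55032686 -0.74707451  0.71520551]]
1.2
```

View pics/top0.png

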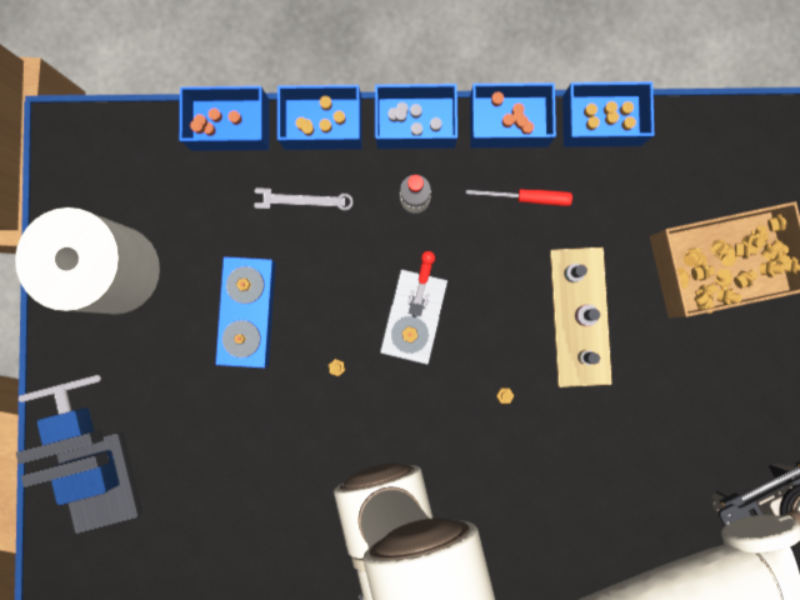

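View pics/side0.png

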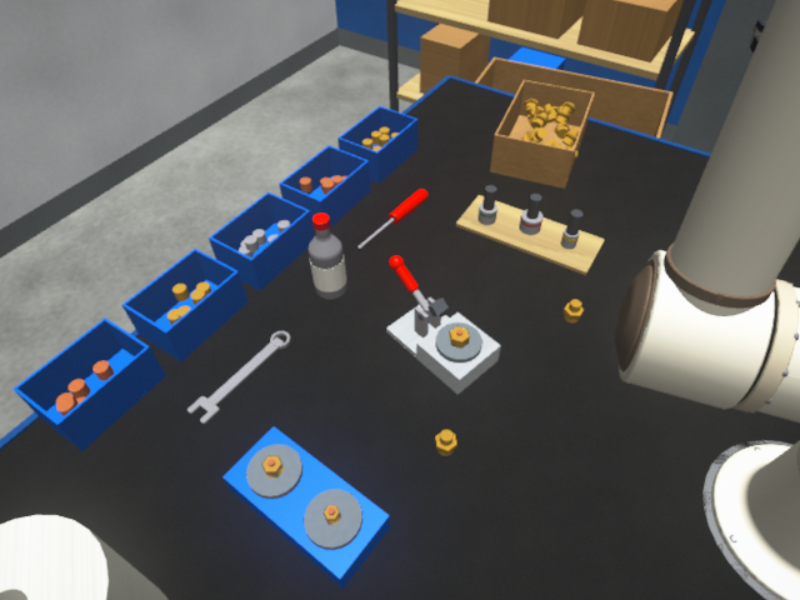

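The fixture is centred near top pixel (410,333), with the red handle leaning away up to (428,258) and the sockets on the board on the right, at (576,271), (588,315) and (589,357). Next I'll look closer with the wrist camera.

```bash
python3 - <<'E'
from h import *
print(readout.current_tool_rot(), optics.camera_params("wrist")["mtx"])
def go(n,p,yaw):
    for y in (yaw,yaw+180,yaw-180):
        q=r.ik(p,[180,0,y]); 
        print(y,None if q is None else np.round(q))
    r.reach(p,[180,0,yaw]); r.dwell(.3)
    img,d,W=cloud("wrist"); save(n+".png",img); np.savez(n+".npz",img=img,W=W)
    for t in ["nut_p","clamp_ball","grip_s"]:
        for k in optics.spot_in("wrist",t)[:4]:
            e=np.array(k["extent"])*[640,480,640,480]
            u,v=int((e[0]+e[2])/2),int((e[1]+e[3])/2)
            if k["p"]>.4: print(n,t,round(k["p"],2),e.round(),W[v,u].round(3))
    print(optics.camera_params("wrist")["view"][:3])
go("wb",[0.5,-0.28,0.26],0)
go("wf",[0.5,-0.0,0.26],-13)
print(readout.current_clock())
E
```

```text
[-1.79999669e+02  1.24973747e-04  2.53700503e+01] [[371.64829954   0.         320.69613288]
 [  0.         371.64829954 243.79844554]
 [  0.           0.           1.        ]]
0 [-41.   8.  89.  -0.  83.  49.]
180 [ -41.    8.   89.    0.   83. -131.]
-180 [ -41.    8.   89.    0.   83. -131.]
wb nut_p 0.56 [ 57. 198. 101. 262.] [0.49  0.002 0.058]
wb clamp_ball 0.7 [ 39. 100.  78. 210.] [ 0.582  0.071 -0.   ]
wb grip_s 0.94 [317.  96. 355. 129.] [ 0.603 -0.293  0.084]
wb grip_s 0.71 [336. 173. 376. 213.] [ 0.53  -0.312  0.084]
[[ 1.58252715e-03 -9.99998496e-01  7.10013018e-04 -2.81008572e-01]
 [-9.60042816e-01 -1.32059863e-03  2.79850046e-01  4.38437672e-01]
 [-2.79848687e-01 -1.12451319e-03 -9.60043461e-01  5.64068901e-01]]
-13 [-14.  -4. 101.  -0.  83.  89.]
167 [-14.  -4. 101.   0.  83. -91.]
-193 [-14.  -4. 101.   0.  83. -91.]
wf nut_p 0.98 [ 57. 260.  99. 312.] [0.488 0.32  0.05 ]
wf nut_p 0.84 [ 34. 182.  78. 240.] [0.586 0.308 0.055]
wf nut_p 0.59 [556. 191. 604. 224.] [ 0.449 -0.306  0.054]
wf nut_p 0.57 [275. 197. 342. 267.] [0.493 0.014 0.07 ]
wf clamp_ball 0.75 [289.  68. 324. 204.] [ 0.583 -0.007  0.092]
wf grip_s 0.86 [559. 192. 606. 224.] [ 0.45  -0.307  0.058]
wf grip_s 0.83 [528.  62. 581.  94.] [ 0.602 -0.284  0.061]
wf grip_s 0.69 [550. 126. 604. 159.] [ 0.527 -0.306  0.057]
[[-2.23486469e-01 -9.74706811e-01  6.56917233e-04  1.11528546e-01]
 [-9.35752111e-01  2.14743242e-01  2.79737962e-01  4.26796435e-01]
 [-2.72803565e-01  6.19029378e-02 -9.60076164e-01  5.60872575e-01]]
4.6
```

```bash
cat > m.py <<'E'
from h import *
def circ(p,iters=5):
    for _ in range(iters):
        A=np.c_[2*p,np.ones(len(p))];s=np.linalg.lstsq(A,(p**2).sum(1),rcond=None)[0]
        c=s[:2];R=np.sqrt(s[2]+c@c);e=abs(np.hypot(*(p-c).T)-R);p=p[e<=np.percentile(e,90)]
    return c,R
def analyse(img,W,c0=(0.494,0.014)):
    hsv=cv2.cvtColor(img,cv2.COLOR_RGB2HSV);X,Y,Z=np.moveaxis(W,-1,0)
    near=np.hypot(X-c0[0],Y-c0[1])
    b=(near<.05)&(Z>.055-.02)
    print("z hist",np.histogram(Z[b],bins=np.arange(.03,.1,.004)))
    brass=(near<.035)&(hsv[...,0]>10)&(hsv[...,0]<30)&(hsv[...,1]>110)&(Z>.05)
    print("brass n",brass.sum(),"z pct",np.percentile(Z[brass],[5,50,80,95]))
    zt=np.percentile(Z[brass],80)
    m=brass&(abs(Z-np.percentile(Z[brass],60))<.003)
    P=W[m][:,:2]; h=cv2.minAreaRect((P*1e3).astype(np.float32)); print("nut top rect mm",h,"mean",P.mean(0))
    red=(near<.16)&((hsv[...,0]<6)|(hsv[...,0]>174))&(hsv[...,1]>150)&(Z>.06)
    R=W[red];print("red",len(R),R.min(0),R.max(0))
    mid=R.mean(0);print("mid",mid);u=np.linalg.svd(R[:,:2]-mid[:2])[2][0];print("dir",np.degrees(np.arctan2(u[1],u[0])))
    t=(R[:,:2]-mid[:2])@(u*np.sign(u[0]));far=R[t>t.max()-.012];print("ball end",t.max(),far.mean(0),"ztop",np.percentile(far[:,2],98))
    # fixture block plate
    pl=(near<.075)&(abs(Z-.04)<.006)&(hsv[...,1]<40)
    pp=W[pl][:,:2];print("plate",cv2.minAreaRect((pp*1e3).astype(np.float32)),len(pp))
E
python3 - <<'E'
from m import *
for n in ("wf","top0"):
    D=np.load(n+".npz");print(n);analyse(D["img"],D["W"])
for n in ("wb","top0"):
  D=np.load(n+".npz");W=D["W"];X,Y,Z=np.moveaxis(W,-1,0)
  for c in ((.602,-.289),(.527,-.308),(.448,-.31)):
    m=(np.hypot(X-c[0],Y-c[1])<.03)&(Z>.07);P=W[m];print(n,c,len(P),P.mean(0),np.percentile(P[:,2],[50,95]))
    mm=m&(Z>np.percentile(P[:,2],95)-.004);P=W[mm][:,:2];print("  top",cv2.minEnclosingCircle((P*1e3).astype(np.float32)),P.mean(0))
a=np.load("wf.npz")["img"][60:290,210:410];b=np.load("wb.npz")["img"][60:290,250:450]
o=np.hstack([a,b]);save("crops.png",o,2)
E
```

```text
wf
z hist (array([   0,   40, 2437,   25, 1456, 1181,   22,   22,  363,  257,   27,
          0,    8,   18,   90,  177,  201]), array([0.03 , 0.034, 0.038, 0.042, 0.046, 0.05 , 0.054, 0.058, 0.062,
       0.066, 0.07 , 0.074, 0.078, 0.082, 0.086, 0.09 , 0.094, 0.098]))
brass n 1070 z pct [0.06460988 0.07009728 0.3642299  0.36506232]
nut top rect mm ((516.687744140625, -7.042830467224121), (15.748744010925293, 2.998776912689209), 76.36253356933594) mean [ 0.51684781 -0.00645201]
red 1393 [ 0.58090374 -0.02972869  0.08804599] [ 0.63662324 -0.00125469  0.12501795]
mid [ 0.61013173 -0.01465779  0.10987163]
dir 165.89656735312607
ball end 0.026579568152500736 [ 0.62915577 -0.01945462  0.12002957] ztop 0.12379578653744172
plate ((490.23809814453125, 15.63094711303711), (89.85286712646484, 90.66937255859375), 76.06145477294922) 3303
top0
z hist (array([  0,  70, 304, 214, 234, 269,  77,   6,  39,  49,  25,   3,   2,
         6,  13,  21,  26]), array([0.03 , 0.034, 0.038, 0.042, 0.046, 0.05 , 0.054, 0.058, 0.062,
       0.066, 0.07 , 0.074, 0.078, 0.082, 0.086, 0.09 , 0.094, 0.098]))
brass
[... 932 characters left out ...]
0.31) 441 [ 0.44688632 -0.31451717  0.08213672] [0.08353776 0.08492267]
  top ((444.7607116699219, -314.9483337402344), 11.181729316711426) [ 0.44546678 -0.31478363]
top0 (0.602, -0.289) 86 [ 0.60432364 -0.29624117  0.08335029] [0.08438004 0.08846417]
  top ((603.853515625, -296.9023742675781), 10.619351387023926) [ 0.60520293 -0.29670848]
top0 (0.527, -0.308) 86 [ 0.52480525 -0.31817175  0.08375943] [0.08456272 0.08884151]
  top ((525.1748657226562, -318.3084716796875), 10.848569869995117) [ 0.52498682 -0.3184718 ]
top0 (0.448, -0.31) 85 [ 0.44655645 -0.31594748  0.08421758] [0.08450057 0.08995104]
  top ((447.08660888671875, -316.1728820800781), 10.42642593383789) [ 0.44743337 -0.31558363]
```

View pics/crops.png

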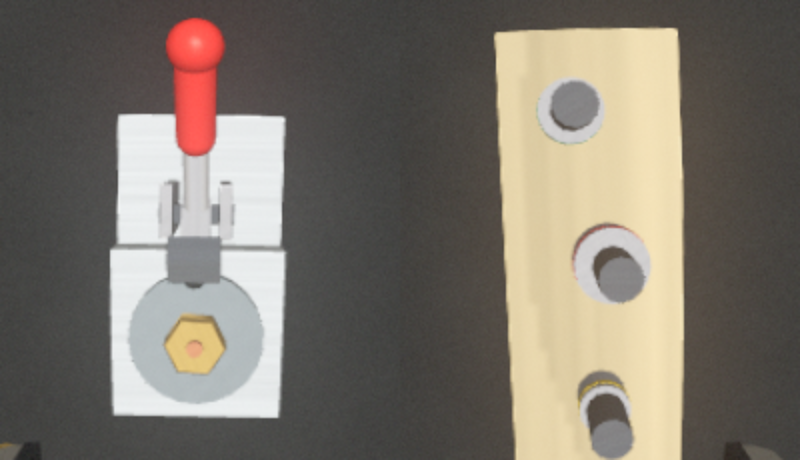

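The fixture is at about (0.491, 0.0145) with yaw about -14°. Its nut looks like the large one: the corners at crop columns 165–226 come to about 30.5 mm across. The board shows a green band at the far end, red in the middle and yellow nearest. I'll swing the clamp first.

```bash
python3 - <<'E'
from m import *
# nut size via plane projection of hex mask
D=np.load("wf.npz");img=D["img"];W=D["W"];hsv=cv2.cvtColor(img,cv2.COLOR_RGB2HSV)
X,Y,Z=np.moveaxis(W,-1,0)
m=(np.hypot(X-.493,Y-.014)<.025)&(Z>.062)&(Z<.075)&(hsv[...,1]>90)
P=(W[m][:,:2]*1e3).astype(np.float32);hl=cv2.convexHull(P)[:,0]
for a in range(-30,30,5):
    w=[np.ptp(hl@[np.cos(np.radians(a+k)),np.sin(np.radians(a+k))]) for k in (0,60,120)];print(a,np.round(w,1))
print("center",cv2.minEnclosingCircle(hl))
h0=np.array([.5543,-.0016,.06]);u=np.array([np.cos(np.radians(-14)),np.sin(np.radians(-14)),0]);z=np.array([0,0,1.])
tcp=lambda a:h0+.09*(np.cos(np.radians(a))*u+np.sin(np.radians(a))*z)-[0,0,.008]
O=[180,0,-14]
hand.grip(.06); r.reach(tcp(36)+[0,0,.09],O)
print("hit",r.move_l(tcp(36),feed=.12,max_force=12))
hand.grip(.0,15); print("gap",readout.current_finger_gap())
for a in list(range(41,81,5))+[82]:
    if r.move_l(tcp(a),feed=.06,max_force=30): print("stop",a); break
print("F",readout.current_ft_force(),readout.current_position(),readout.current_finger_gap(),readout.current_gripper_force())
img,d,W=cloud("side");save("side1.png",img[140:330,230:430],3)
print(readout.current_clock())
E
```

```text
-30 [29.3 27.9 28.3]
-25 [28.4 27.1 27.4]
-20 [27.3 26.6 26.7]
-15 [26.5 27.  27.2]
-10 [27.2 27.8 28.1]
-5 [27.9 28.4 29.1]
0 [28.4 29.  29.8]
5 [28.7 29.4 30.3]
10 [28.8 29.6 30.6]
15 [28.9 29.6 30.6]
20 [28.7 29.4 30.4]
25 [28.4 29.  30. ]
center ((490.5413818359375, 14.965764045715332), 15.301257133483887)
hit False
gap 0.023028483855510144
F [2.58168948 4.95229452 2.60832705] [ 0.567064   -0.0039764   0.14176039] 0.022573037660707836 15.00026062130928
10.0333
```

View pics/side1.png

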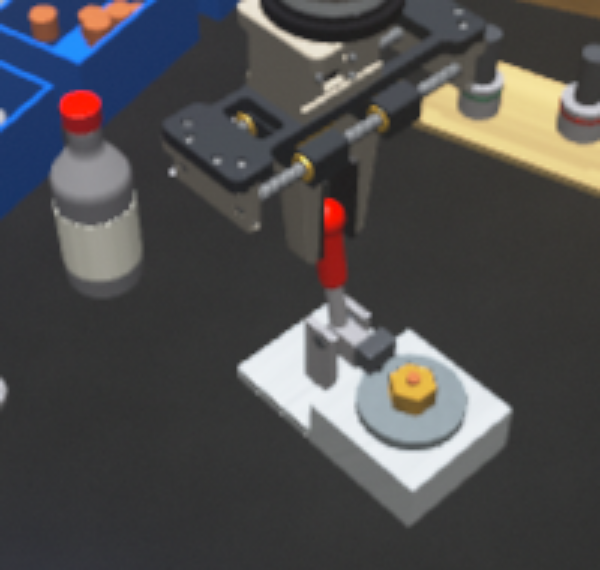

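The handle is now near vertical, with the ball at (330,215), and the foot is at the flange edge near (375,348). The nut measures 27 mm across flats with flats at about -18°, so the red socket fits. I'll release, check the clamp angle, and re-measure the red socket from right above.

```bash
python3 - <<'E'
from h import *
p=np.array(readout.current_position())
hand.grip(.05); r.move_l(p+[0,0,.12],feed=.2); 
r.reach([.40,.03,.30],[180,0,-14]); r.dwell(.2)
img,d,W=cloud("wrist");hsv=cv2.cvtColor(img,cv2.COLOR_RGB2HSV);X,Y,Z=np.moveaxis(W,-1,0)
red=(np.hypot(X-.56,Y+.004)<.06)&((hsv[...,0]<6)|(hsv[...,0]>174))&(hsv[...,1]>150)&(Z>.06)&(Z<.2)
R=W[red];u=np.array([np.cos(np.radians(-14)),np.sin(np.radians(-14))])
s=(R[:,:2]-[.5543,-.0016])@u
top=R[:,2]>.13
print("ball: ztop",R[:,2].max(),"along u",s[top].mean(), "xy",R[top].mean(0))
m=(np.hypot(X-.4905,Y-.015)<.025)&(Z>.062)&(Z<.075)&(hsv[...,1]>90)
P=(W[m][:,:2]*1e3).astype(np.float32);hl=cv2.convexHull(P)[:,0];print("nut",cv2.minEnclosingCircle(hl))
ws=[(sum(np.ptp(hl@[np.cos(np.radians(a+k)),np.sin(np.radians(a+k))]) for k in (0,60,120))/3,a) for a in range(-48,12,2)];print(min(ws))
save("clampchk.png",img[0:300,150:500])
r.reach([.46,-.317,.26],[180,0,-14]); r.dwell(.2)
img,d,W=cloud("wrist");X,Y,Z=np.moveaxis(W,-1,0);np.savez("wb2.npz",img=img,W=W)
for c in ((.604,-.295),(.525,-.317),(.446,-.315)):
    mm=(np.hypot(X-c[0],Y-c[1])<.02)&(Z>.078)&(Z<.09);P=W[mm];print(c,len(P))
    if len(P): print(cv2.minEnclosingCircle((P[:,:2]*1e3).astype(np.float32)),P.mean(0))
bd=(abs(Z-.010)<.003)&(np.hypot(X-.52,Y+.305)<.18);hsv=cv2.cvtColor(img,cv2.COLOR_RGB2HSV)
print("board",cv2.minAreaRect((W[bd&(hsv[...,1]>50)][:,:2]*1e3).astype(np.float32)))
print(readout.current_clock())
save("sock2.png",img[60:360,200:460],2)
E
```

```text
ball: ztop 0.16194443593809416 along u 0.010894092434749751 xy [ 0.56512687 -0.00320726  0.15679596]
nut ((490.35235595703125, 15.77267074584961), 14.730765342712402)
(np.float64(25.74972123178399), -18)
(0.604, -0.295) 433
((602.9959106445312, -295.017578125), 11.063355445861816) [ 0.60254168 -0.29530803  0.08369093]
(0.525, -0.317) 447
((523.2855224609375, -316.92681884765625), 11.241351127624512) [ 0.52335795 -0.31698697  0.0838372 ]
(0.446, -0.315) 417
((444.7880859375, -314.80126953125), 11.179047584533691) [ 0.44542903 -0.31483387  0.08360068]
board ((523.6255493164062, -368.4945373535156), (260.524169921875, 218.45721435546875), 2.191856622695923)
13.925
```

View pics/sock2.png

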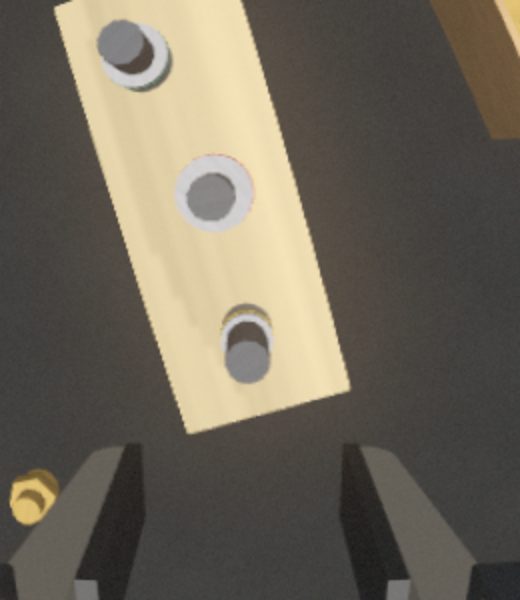

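View pics/clampchk.png

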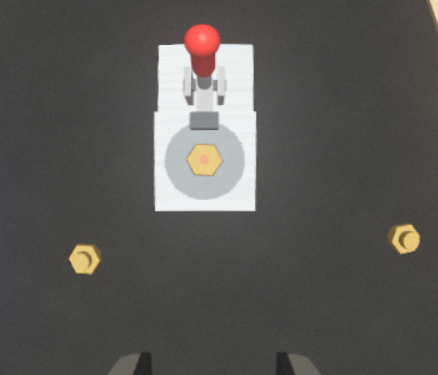

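The red socket is in the middle at (0.5233, -0.317), and the clamp foot is down on the flange. Next: pick up the socket, align it and try to seat it, with a small yaw search if it doesn't drop over the nut.

```bash
cat > seat.py <<'E'
from h import *
def attempt(x,y,yaw,zhi=.118,zlo=.0945,f=8):
    r.move_l([x,y,zhi],[180,0,yaw],feed=.05)
    hit=r.move_l([x,y,zlo],feed=.03,max_force=f)
    p=np.array(readout.current_position());return hit,p
E
python3 - <<'E'
from seat import *
hand.grip(.06)
g=[.5233,-.317]
r.reach([*g,.17],[180,0,2]); print(r.move_l([*g,.057],feed=.12,max_force=10))
hand.grip(0,40); print("gap",readout.current_finger_gap(),readout.current_position())
r.move_l([*g,.25],feed=.2); print("gap",readout.current_finger_gap(),"F",readout.current_ft_force())
n=[.4905,.0155]
r.reach([*n,.25],[180,0,-18]); r.move_l([*n,.125],feed=.15); r.dwell(.1)
for k in (0,6,-6):
    h,p=attempt(*n,-18+k); print(k,h,p.round(4),np.round(readout.current_ft_force(),1),readout.current_clock())
    if p[2]<.105: break
img,d,W=cloud("side");save("side2.png",img[140:330,230:480],3)
E
```

```text
False
gap 0.021300004030475952 [ 0.52333047 -0.31698327  0.05705326]
gap 0.02091813001685893 F [-0.08940046  0.06276767 -2.36186015]
0 True [0.4902 0.0156 0.097 ] [-1.2 -0.7  4.8] 20.9833
```

View pics/side2.png

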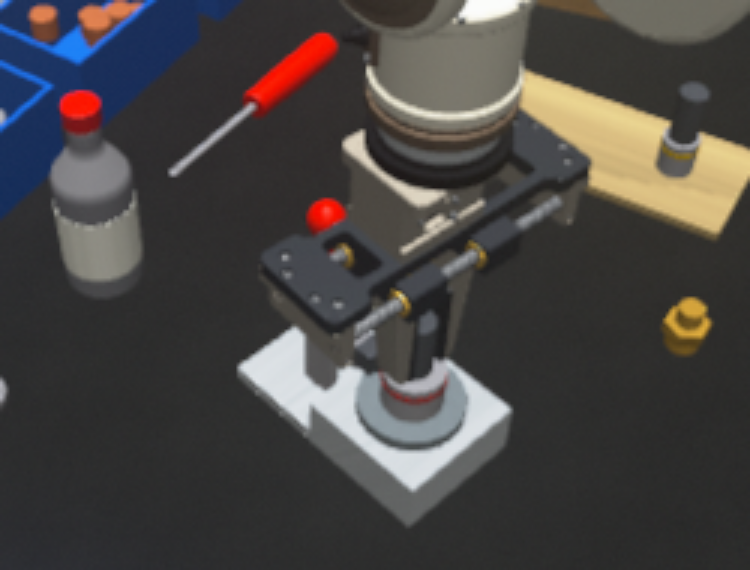

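The red-banded socket at (412,385) stands upright with its rim on the flange. It was stopped at TCP z = 0.097, exactly the height expected when seated, and the clamp is still over.

```bash
python3 - <<'E'
from h import *
r.dwell(.5); print(readout.current_gripper_force(),readout.current_ft_force(),readout.current_position()); print(r.job_done())
E
```

```text
40.00143885612488 [-0.39233652  0.46941652  5.22672108] [0.49012865 0.01556767 0.09698055]
the job is handed in; nothing more can be done
None
```

The job is handed in: the clamp is swung over and holding the valve, and the red-banded socket is seated on its 27 mm nut, still held in the gripper at 40 N; I haven't seen the judge's verdict.

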